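Build up the gemstone sieve tower

TASK

Build the gemstone sieve tower on the grey shaker base from the bottom up, one piece at a time: first the plain aluminium pan, then the blue fine sieve, the yellow medium sieve, the red coarse sieve, and last the black lid with the brass knob. Set each piece down gently, never dropping it, so that it sits fully home and level in the one below, and let it go before fetching the next. Leave the ball vise, the bur block and the pliers where they are.

Things in the scene. Friction and masses are not known exactly. Their poses are not given: they have to be found in the camera images.
- shaker_base: Grey round base, black rim, fixed to the bench. 90 mm across, 40 mm high; in its top a recess 58 mm across, 6 mm deep, for the pan's foot. Origin: centre of its underside; z up. The pan fully home rests its 64 mm wall on the rim, its origin 35 mm above this one.
- pan: Bare aluminium, plain floor without holes. Loose round cup, open top, 30 mm high. Foot: tapered spigot, 48 mm across at the bottom, 55 mm at 5 mm height; above it a straight wall, 64 mm outside, to 30 mm; mouth 58 mm inside, floor at 9 mm. 0.09 to 0.18 kg. Stands on its foot. Origin: centre of the foot's underside; z up.
- fine_sieve: Blue wall and floor with 37 dark holes of 3 mm. Loose round cup, open top, 30 mm high. Foot: tapered spigot, 48 mm across at the bottom, 55 mm at 5 mm height; above it a straight wall, 64 mm outside, to 30 mm; mouth 58 mm inside, floor at 9 mm. 0.09 to 0.18 kg. Stands on its foot. Origin: centre of the foot's underside; z up. Home on the pan: origin 25 mm above the pan's.
- medium_sieve: Yellow wall and floor with 19 dark holes of 6 mm. Loose round cup, open top, 30 mm high. Foot: tapered spigot, 48 mm across at the bottom, 55 mm at 5 mm height; above it a straight wall, 64 mm outside, to 30 mm; mouth 58 mm inside, floor at 9 mm. 0.09 to 0.18 kg. Stands on its foot. Origin: centre of the foot's underside; z up. Home on the blue: origin 25 mm above the blue's.
- coarse_sieve: Red wall and floor with 7 dark holes of 11 mm. Loose round cup, open top, 30 mm high. Foot: tapered spigot, 48 mm across at the bottom, 55 mm at 5 mm height; above it a straight wall, 64 mm outside, to 30 mm; mouth 58 mm inside, floor at 9 mm. 0.09 to 0.18 kg. Stands on its foot. Origin: centre of the foot's underside; z up. Home on the yellow: origin 25 mm above its.
- lid: Loose black round lid with a brass knob. Foot: tapered spigot, 48 mm across at the bottom, 55 mm at 5 mm height; disc 64 mm across from 5 to 10 mm height; knob 22 mm across from 10 to 32 mm height. 0.07 to 0.14 kg. Stands on its foot, knob up. Origin: centre of the foot's underside; z up. Home on the red: origin 25 mm above the red's.
- ball_vise: Bystander, leave alone: steel ball vise on a white round foot, 100 mm diameter, 98 mm high, loose, 0.95 kg. Origin: centre of its underside; z up.
- bur_block: Bystander, leave alone: loose dark wood block, 120 x 60 x 28 mm (long along its x), with upright burs reaching 64 mm. Origin: centre of its underside; z up.
- pliers: Bystander, leave alone: loose pliers with blue handles lying flat, about 135 mm long along their x (jaws to +x), 70 mm wide, 14 mm high. Origin: on the bench beneath the rivet.
Not all that is in view belongs to the job. What is meant by the fine_sieve is not purple, and is the larger of those in its own colour.

How it is judged (in metres and radians):
On the way, in this order (a step that is already met when the one before it is completed fails the run):
1. the pan sits fully down and level in the shaker base (horizontal distance between pan and shaker_base below 0.005 m and z of pan in the frame of shaker_base between 0.0325 and 0.0375 m and angle between pan's own z axis and vertical below 0.06 rad and linear speed of pan below 0.03 m/s and contact force between the fingers and pan below 0.1 N), for 0.2 s.
2. the blue fine sieve sits fully down and level in the pan (horizontal distance between fine_sieve and pan below 0.005 m and z of fine_sieve in the frame of pan between 0.0225 and 0.0275 m and angle between fine_sieve's own z axis and vertical below 0.06 rad and linear speed of fine_sieve below 0.03 m/s and contact force between the fingers and fine_sieve below 0.1 N), for 0.2 s.
3. the yellow medium sieve sits fully down and level in the blue fine sieve (horizontal distance between medium_sieve and fine_sieve below 0.005 m and z of medium_sieve in the frame of fine_sieve between 0.0225 and 0.0275 m and angle between medium_sieve's own z axis and vertical below 0.06 rad and linear speed of medium_sieve below 0.03 m/s and contact force between the fingers and medium_sieve below 0.1 N), for 0.2 s.
4. the red coarse sieve sits fully down and level in the yellow medium sieve (horizontal distance between coarse_sieve and medium_sieve below 0.005 m and z of coarse_sieve in the frame of medium_sieve between 0.0225 and 0.0275 m and angle between coarse_sieve's own z axis and vertical below 0.06 rad and linear speed of coarse_sieve below 0.03 m/s and contact force between the fingers and coarse_sieve below 0.1 N), for 0.2 s.
5. the lid sits fully down and level in the red coarse sieve (horizontal distance between lid and coarse_sieve below 0.005 m and z of lid in the frame of coarse_sieve between 0.0225 and 0.0275 m and angle between lid's own z axis and vertical below 0.06 rad and linear speed of lid below 0.03 m/s and contact force between the fingers and lid below 0.1 N), for 0.2 s.
At the end, for the whole second after the job is handed in: The tower stands on the shaker base in the order pan, blue, yellow, red, lid; each piece is centred within 5 mm on the one below, fully seated (height within 2.5 mm of its seat), tilted less than 0.06 rad, and all are released and at rest (horizontal distance between pan and shaker_base below 0.005 m and z of pan in the frame of shaker_base between 0.0325 and 0.0375 m and angle between each of pan, fine_sieve, medium_sieve, coarse_sieve, lid's own z axis and vertical below 0.06 rad and linear speed of each of pan, fine_sieve, medium_sieve, coarse_sieve, lid below 0.01 m/s and angular speed of each of pan, fine_sieve, medium_sieve, coarse_sieve, lid below 0.1 rad/s and horizontal distance between fine_sieve and pan below 0.005 m and z of fine_sieve in the frame of pan between 0.0225 and 0.0275 m and horizontal distance between medium_sieve and fine_sieve below 0.005 m and z of medium_sieve in the frame of fine_sieve between 0.0225 and 0.0275 m and horizontal distance between coarse_sieve and medium_sieve below 0.005 m and z of coarse_sieve in the frame of medium_sieve between 0.0225 and 0.0275 m and horizontal distance between lid and coarse_sieve below 0.005 m and z of lid in the frame of coarse_sieve between 0.0225 and 0.0275 m); the robot touches nothing.
It fails at once if the ball vise pushed more than 20 mm from where it was (distance of ball_vise from where it was at the start of the episode above 0.02 m).
It fails at once if the bur block pushed more than 20 mm from where it was (distance of bur_block from where it was at the start of the episode above 0.02 m).
It fails at once if the pliers pushed more than 20 mm from where it was (distance of pliers from where it was at the start of the episode above 0.02 m).
It fails at once if a piece of the tower is dropped or thrown: out of the fingers and faster than 0.6 m/s (a fall of about 18 mm) ((contact force between the fingers and pan below 0.05 N and linear speed of pan above 0.6 m/s) or (contact force between the fingers and fine_sieve below 0.05 N and linear speed of fine_sieve above 0.6 m/s) or (contact force between the fingers and medium_sieve below 0.05 N and linear speed of medium_sieve above 0.6 m/s) or (contact force between the fingers and coarse_sieve below 0.05 N and linear speed of coarse_sieve above 0.6 m/s) or (contact force between the fingers and lid below 0.05 N and linear speed of lid above 0.6 m/s)).
It also fails if it takes over 115 s, if anything falls off the work surface, if the arm or the gripper's body presses on something with over 40 N, if the wrist force passes 120 N, or if a joint passes its speed limit or range.

ROBOT

A 6-joint arm with a two-finger parallel gripper is mounted at the origin on the work surface. World frame = base frame: x ahead of the robot, y to its left, z up, the work surface at z = 0. Lengths are in mm, angles in rad, forces in N, time in s.
With the tool pointing down it reaches from about 400 to 925 mm from the base axis. Payload 12.5 kg.
Tool frame: the origin (TCP) lies midway between the tips of the shut fingers; the grasp point (between the pads) lies 19 mm behind it; z points along the fingers, y is the direction in which the jaws open and shut (so a half turn about z gives the same grasp; the last joint's range is limited). The gripper opens to 95 mm and grips with 3 to 60 N. Pads are 20 mm wide; open, the fingers measure 119 mm over their backs; the gripper's body (75 mm by 180 mm) begins 59 mm behind the grasp point.
Start: joints at [1.06, 0.491, 1.559, -0, 1.092, -0.106], TCP at [246.132, 574.513, 214.661] pointing down, gripper open.
Joint ranges: [-3.1, 3.1], [-0.84, 2.19], [0.05, 2.79], [-1.13, 4.28], [0.06, 2.93], [-2.69, 2.69]. Speed limits (rad/s): [2.22, 2.22, 2.79, 3.14, 3.14, 3.14].

INTERFACE

Orientations are given as [roll, pitch, yaw] about the fixed x, y, z axes, in that order (R = Rz(yaw) Ry(pitch) Rx(roll)).
In Python, from cell import env gives the robot as it stands.
- The arm moves only by the tool arm_command, never from a script. Its argument "steps" is a list of rows, each an object of numbers: "dx", "dy", "dz": the shift along the tool's x, y, z as a fraction of full scale; "rx", "ry", "rz": the turn, a rotation vector about the tool's x, y, z as a fraction of full scale; "claw": the gripper command: -1 is fully open, 1 is shut, values between are in proportion. In form: [{"dx": .., "dy": .., "dz": .., "rx": .., "ry": .., "rz": .., "claw": ..}, ...]. A call has 1 to 10 rows; each row shifts and turns the pose as measured when the row begins, along the tool's axes as they then stand; what a row does not reach is not made up. Full scale, the value 1, is 0.8 m for a shift and 90 degrees for a turn. A row lasts 1/8 s, in which the tool goes at most 62.5 mm and 10.7 degrees, less where a joint would pass 70% of its speed; a pose out of reach is approached as far as the arm can. A call with a number of a shift or a turn outside -1 to 1 is refused whole. A call with a gripper value outside its range is refused whole. The fingers move at their own pace and stop on an object; the grip force is fixed at half the most. Time passes only in rows, so rows that do not move let the fingers close. It gives the time, the measured TCP pose, the force and the opening at its end, in the units of the state.
- env.state(): the state, without advancing time (a new reading comes with each control period).
- env.read_camera(name): name is "scene" or "top"; returns (picture, depth): 400x640x3 uint8, red, green, blue; 400x640 float32, mm along the optical axis (not along the pixel's ray), 0 where there is no reading.
- env.get_calibration(name): a dict with "vfov" (degrees; the focal length in pixels is half the picture's height over the tangent of half this angle, whatever the lens; pixels are square), "cx", "cy" (the principal point, pixels), "xyz" and "attitude" of the camera in the world. Camera axes: x right, y up, looking along -z (the intrinsics and any distortion apply to the point x, -y, -z); pixel columns grow to the right and rows downward; lengths in mm; the calibration is good to about 2 mm. A picture is of the moment at which its call begins. get_calibration takes no time and is no camera call.
- env.job_done(): hands the job in, once; it reports no verdict.
The state is a dict: "t": time; "joints": joint angles; "qvel": joint speeds; "tau": joint torques, N m; "eef_pos": TCP position; "tcp_rot": TCP orientation; "ft_force": force on the tool from outside, world axes, zero at the start; "moment": the same for the moment, N m; "opening": opening from 0.0 (shut) to 1.0 (fully open).
Only numpy, scipy, OpenCV 4.12 (cv2) and the standard library are available. Lean on these libraries where they do the work, as an engineer would, in place of code of your own. Each camera call takes 0.05 s, during which the arm holds its last target.

## Working session

There is one attempt and no reset: what is moved stays moved. The work goes in short steps, Python scripts to look and compute and a tool call to move; the robot and the scene stay as the last step left them, time stands still between calls to the robot, and variables do not carry over. Pictures are saved under pics/ and viewed, and the job is handed in when it is done.

Besides the shell and the picture viewer there is one more tool, called as a command line: name --argument value ..., lists and objects as JSON in quotes. arm_command: Moves the arm, as the interface text tells. Its arguments: {"type":"object","properties":{"steps":{"type":"array","items":{"type":"object","properties":{"dx":{"type":"number"},"dy":{"type":"number"},"dz":{"type":"number"},"rx":{"type":"number"},"ry":{"type":"number"},"rz":{"type":"number"},"claw":{"type":"number"}}}}},"required":["steps"]}

```bash
mkdir -p pics; python3 - <<'E'
from cell import env
import cv2
print(env.state())
for n in("scene","top"):
    print(n,env.get_calibration(n))
    p,d=env.read_camera(n)
    cv2.imwrite(f"pics/{n}0.png",p[:,:,::-1])
    import numpy as np; np.save(f"{n}0.npy",d); np.save(f"{n}0p.npy",p)
E
```

```text
{'t': 0.0, 'joints': array([ 1.06041003e+00,  4.91538814e-01,  1.55948121e+00, -7.80233912e-06,
        1.09172030e+00, -1.05593589e-01]), 'qvel': array([-1.61950619e-04, -1.23393475e-03,  1.35658168e-03,  7.41724087e-05,
        8.95556666e-05,  1.23586475e-03]), 'tau': array([ 2.64660885e-03, -6.12662816e+01, -2.58183807e+01,  6.93054381e-02,
        4.82895377e-02, -2.33588225e-04]), 'eef_pos': array([245.9891998 , 574.26652233, 214.06371026]), 'tcp_rot': array([-3.14045065e+00, -1.14079668e-04,  2.73680348e+00]), 'ft_force': array([0.14077089, 0.00654285, 0.08963433]), 'moment': array([0.01566315, 0.03930438, 0.04555167]), 'opening': 0.9988014848635814}
scene {'vfov': 53.48064112459441, 'cx': 326.4658046014783, 'cy': 194.38916006824988, 'xyz': array([1075.00114436, -221.74878696,  829.98391571]), 'attitude': array([0.62638617, 0.00137168, 1.15637578])}
top {'vfov': 43.61141109863735, 'cx': 315.9382760614044, 'cy': 190.88173608745603, 'xyz': array([ 445.74932531,   24.87766351, 1363.52418222]), 'attitude': array([ 0.08759594, -0.00416813, -1.57272041])}
```

View pics/scene0.png

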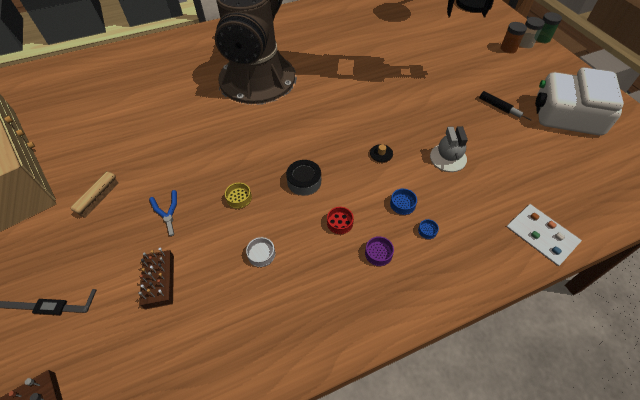

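View pics/top0.png

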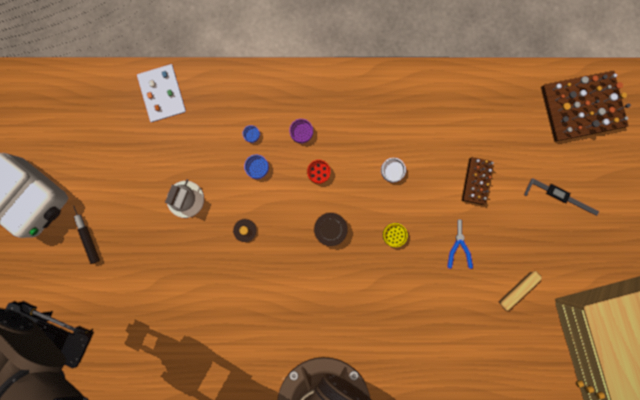

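```bash
cat > h.py <<'E'
import numpy as np, cv2
from scipy.spatial.transform import Rotation as R
from scipy.optimize import least_squares
from cell import env
class Cam:
    def __init__(s,n):
        c=env.get_calibration(n); s.c=c
        s.f=200/np.tan(np.radians(c['vfov'])/2); s.R=R.from_euler('xyz',c['attitude']).as_matrix(); s.t=np.array(c['xyz'])
    def proj(s,P):
        q=(np.atleast_2d(P)-s.t)@s.R
        return np.c_[s.c['cx']+s.f*q[:,0]/-q[:,2], s.c['cy']+s.f*-q[:,1]/-q[:,2]]
    def world(s,d):
        v,u=np.mgrid[0:400,0:640]
        q=np.stack([(u-s.c['cx'])*d/s.f,-(v-s.c['cy'])*d/s.f,-d],-1)
        return q@s.R.T+s.t
    def ray(s,u,v,z):
        r=s.R@np.array([(u-s.c['cx'])/s.f,-(v-s.c['cy'])/s.f,-1]); return s.t+r*(z-s.t[2])/r[2]
E
python3 - <<'E'
from h import *
for n in("scene","top"):
    C=Cam(n); d=np.load(n+"0.npy"); W=C.world(d)
    z=W[...,2]
    print(n,(d==0).mean(), [np.round(W[v,u],1) for u,v in ([(200,300),(330,300),(300,340)] if n=="scene" else [(330,100),(200,280),(430,120)])])
    h=np.clip(z*4+40,0,255).astype(np.uint8); 
    print(np.std(z[280:320,200:260] if n=="scene" else z[90:115,340:400]))
    cv2.imwrite(f"pics/h_{n}.png",h)
p=cv2.imread("pics/top0.png")[110:260,160:480]; a=cv2.resize(p,None,fx=2.4,fy=2.4,interpolation=cv2.INTER_CUBIC)
cv2.imwrite("pics/tc.png",a)
p=cv2.imread("pics/scene0.png")[120:320,130:480]; a=cv2.resize(p,None,fx=2.2,fy=2.2,interpolation=cv2.INTER_CUBIC)
cv2.imwrite("pics/sc.png",a)
E
```

```text
scene 0.00401953125 [array([ 671.8, -345.4,   -1.7]), array([785.7, -87.4,  -1.2]), array([ 8.385e+02, -1.779e+02, -4.000e-01])]
41.50687907350591
top 0.00393359375 [array([819.9, -20.7,  -2.3]), array([324.5, 332.9,  -5.5]), array([ 7.626e+02, -2.981e+02, -5.000e-01])]
86.09906287632168
```

View pics/tc.png

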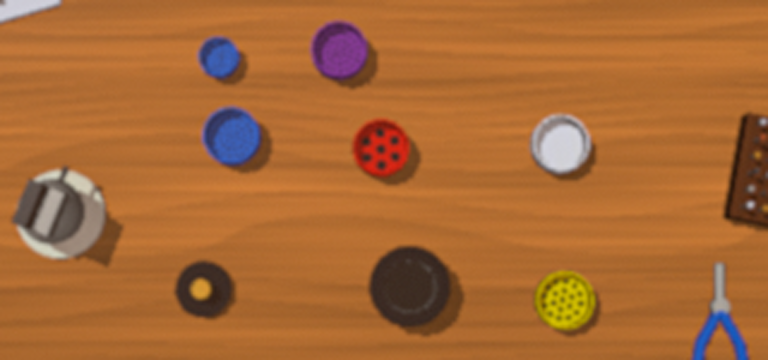

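View pics/sc.png

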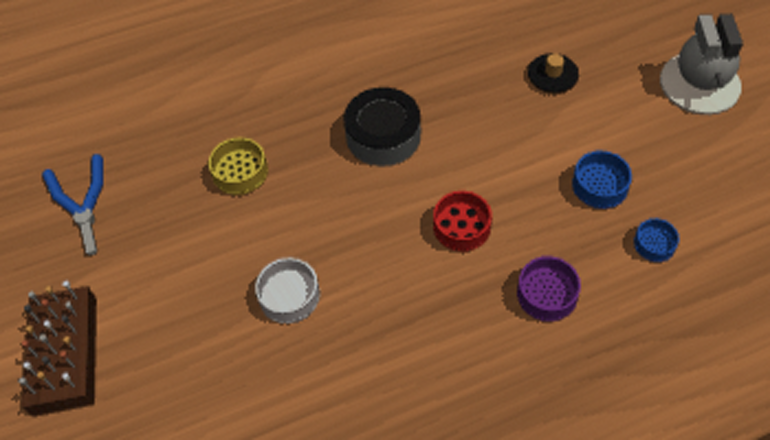

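View pics/h_top.png

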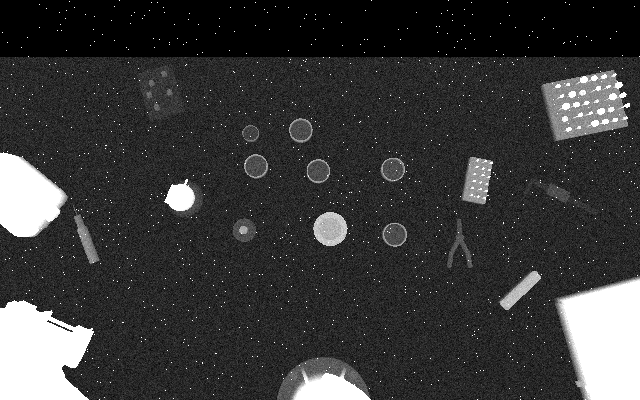

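```bash
cat > fit.py <<'E'
from h import *
th=np.linspace(0,2*np.pi,60,endpoint=False)
def cyl(x,y,prof):
    return np.concatenate([np.c_[x+r*np.cos(th),y+r*np.sin(th),0*th+z] for r,z in prof])
CUP=[(24,0),(27.5,5),(32,5),(32,30)]; LID=[(24,0),(27.5,5),(32,5),(32,10)];BASE=[(45,0),(45,40)]
def silcen(C,x,y,prof):
    S=16; q=C.proj(cyl(x,y,prof)); h=cv2.convexHull(((q)*S).astype(np.float32)); m=cv2.moments(h); return np.array([m['m10']/m['m00'],m['m01']/m['m00']])/S, m['m00']/S/S
def fit(C,cen,prof,x0):
    s=least_squares(lambda p:silcen(C,p[0],p[1],prof)[0]-cen,x0,diff_step=1e-3); return s.x, silcen(C,*s.x,prof)[1]
def hsvmask(p,name):
    h=cv2.cvtColor(p,cv2.COLOR_RGB2HSV).astype(int); H,S,V=h[...,0],h[...,1],h[...,2]
    return {'blue':(H>100)&(H<125)&(S>120)&(V>30),'red':((H<5)|(H>172))&(S>170)&(V>50),'yellow':(H>22)&(H<38)&(S>120)&(V>35),
      'pan':(S<70)&(V>60),'lid':(V<70),'base':(V<90)}[name].astype(np.uint8)
def comp(mask,u,v,r=22):
    m=np.zeros_like(mask); m[int(v-r):int(v+r),int(u-r):int(u+r)]=mask[int(v-r):int(v+r),int(u-r):int(u+r)]
    cs,_=cv2.findContours(m,cv2.RETR_EXTERNAL,cv2.CHAIN_APPROX_NONE)
    c=max(cs,key=cv2.contourArea); f=np.zeros_like(m); cv2.drawContours(f,[cv2.convexHull(c)],-1,1,-1)
    vv,uu=np.nonzero(f); return np.array([uu.mean(),vv.mean()]),len(uu)
E
python3 - <<'E'
from fit import *
G={'blue':CUP,'red':CUP,'yellow':CUP,'pan':CUP,'lid':LID,'base':BASE}
px={'scene':dict(pan=(260,252),blue=(404,201),yellow=(238,195),red=(340,220),lid=(381,154),base=(304,177)),
    'top':dict(pan=(394,170),blue=(257,167),yellow=(396,235),red=(319,172),lid=(245,230),base=(330,229))}
for k in G:
  for n in('scene','top'):
    C=Cam(n); p=np.load(n+'0p.npy'); d=np.load(n+'0.npy')
    x0=C.ray(*px[n][k],20)[:2]
    r=26 if k=='base' else 17
    cen,a=comp(hsvmask(p,k),*px[n][k],r); x,aa=fit(C,cen,G[k],x0)
    z=cv2.medianBlur(C.world(d)[...,2].astype(np.float32),3)
    # table plane level local
    u,v=px[n][k]; loc=z[v-35:v+35,u-35:u+35]; z0=np.median(loc[loc<15])
    cen2,a2=comp((z>z0+5).astype(np.uint8),u,v,r); x2,aa2=fit(C,cen2,G[k],x0)
    print(k,n,'rgb',x.round(1),a,round(aa),'depth',x2.round(1),a2,round(aa2),'z0',z0.round(1))
E
```

```text
blue scene rgb [632.6 180.8] 551 579 depth [632.9 180.4] 570 579 z0 -0.8
blue top rgb [630.  179.9] 390 472 depth [631.6 182.4] 474 472 z0 0.3
red scene rgb [618.7  12.8] 597 614 depth [618.9  12.5] 613 615 z0 -0.7
red top rgb [616.4  12.1] 391 461 depth [618.1  13.9] 461 461 z0 0.3
yellow scene rgb [ 440. -191.] 420 561 depth [ 448.5 -191.4] 560 566 z0 -0.6
yellow top rgb [ 445.5 -192.2] 482 484 depth [ 446.9 -190. ] 489 483 z0 0.1
pan scene rgb [ 622.7 -189.4] 703 701 depth [ 623.  -189.6] 694 701 z0 -0.6
pan top rgb [ 621.2 -189.8] 488 477 depth [ 622.2 -188.1] 490 477 z0 0.3
lid scene rgb [461.8 211.5] 342 344 depth [460.  212.4] 340 343 z0 -0.9
lid top rgb [458.5 212.2] 376 447 depth [459.6 213.6] 447 447 z0 0.0
base scene rgb [462.7 -25. ] 1186 1072 depth [462.1 -19. ] 1027 1068 z0 -0.7
base top rgb [460.6 -19.5] 883 913 depth [462.2 -17.2] 928 913 z0 0.0
```

arm_command --steps '[{"rz":-0.1,"claw":-1},{"rz":-0.1,"claw":-1},{"rz":-0.06,"claw":-1},{"claw":-1}]'

```text
$.steps[0]: bad value
```

arm_command --steps '[{"dx":0,"dy":0,"dz":0,"rx":0,"ry":0,"rz":-0.1,"claw":-1},{"dx":0,"dy":0,"dz":0,"rx":0,"ry":0,"rz":-0.1,"claw":-1},{"dx":0,"dy":0,"dz":0,"rx":0,"ry":0,"rz":-0.06,"claw":-1}]'

```text
t: 0.48
eef_pos: [245.8, 573.9, 213.0]
tcp_rot: [-3.139, -0.002, -3.126]
ft_force: [-0.6, 0.8, 1.1]
opening: 0.999
```

arm_command --steps '[{"dx":-0.03,"dy":-0.06,"dz":0,"rx":0,"ry":0,"rz":0,"claw":-1},{"dx":-0.03,"dy":-0.06,"dz":0,"rx":0,"ry":0,"rz":0,"claw":-1},{"dx":-0.03,"dy":-0.06,"dz":0,"rx":0,"ry":0,"rz":0,"claw":-1},{"dx":-0.03,"dy":-0.06,"dz":0,"rx":0,"ry":0,"rz":0,"claw":-1},{"dx":-0.03,"dy":-0.06,"dz":0,"rx":0,"ry":0,"rz":0,"claw":-1},{"dx":-0.03,"dy":-0.06,"dz":0,"rx":0,"ry":0,"rz":0,"claw":-1},{"dx":-0.03,"dy":-0.06,"dz":0,"rx":0,"ry":0,"rz":0,"claw":-1},{"dx":-0.03,"dy":-0.06,"dz":0,"rx":0,"ry":0,"rz":0,"claw":-1},{"dx":-0.03,"dy":-0.06,"dz":0,"rx":0,"ry":0,"rz":0,"claw":-1},{"dx":-0.03,"dy":-0.06,"dz":0,"rx":0,"ry":0,"rz":0,"claw":-1}]'

```text
t: 1.72
eef_pos: [499.6, 85.9, 211.9]
tcp_rot: [-3.137, -0.004, -3.118]
ft_force: [-0.4, 0.5, 0.7]
opening: 0.999
```

arm_command --steps '[{"dx":-0.026,"dy":-0.057,"dz":0.03,"rx":0,"ry":0,"rz":0.015,"claw":-1},{"dx":-0.026,"dy":-0.057,"dz":0.03,"rx":0,"ry":0,"rz":0,"claw":-1},{"dx":-0.026,"dy":-0.057,"dz":0.03,"rx":0,"ry":0,"rz":0,"claw":-1},{"dx":-0.026,"dy":-0.057,"dz":0.03,"rx":0,"ry":0,"rz":0,"claw":-1},{"dx":-0.026,"dy":-0.057,"dz":0.03,"rx":0,"ry":0,"rz":0,"claw":-1},{"dx":-0.026,"dy":-0.057,"dz":0.03,"rx":0,"ry":0,"rz":0,"claw":-1},{"dx":0,"dy":0,"dz":0,"rx":0,"ry":0,"rz":0,"claw":-1}]'

```text
t: 2.6
eef_pos: [628.4, -201.0, 62.2]
tcp_rot: [-3.139, -0.004, 3.137]
ft_force: [-0.1, 1.5, 0.2]
opening: 1.002
```

arm_command --steps '[{"dx":0.0074,"dy":0.015,"dz":0,"rx":0,"ry":0,"rz":0,"claw":-1},{"dx":0,"dy":0,"dz":0.02,"rx":0,"ry":0,"rz":0,"claw":-1},{"dx":0,"dy":0,"dz":0.02,"rx":0,"ry":0,"rz":0,"claw":-1},{"dx":0,"dy":0,"dz":0.01,"rx":0,"ry":0,"rz":0,"claw":-1},{"dx":0,"dy":0,"dz":0,"rx":0,"ry":0,"rz":0,"claw":-1}]'

```text
t: 3.22
eef_pos: [621.2, -184.9, 20.1]
tcp_rot: [-3.139, -0.004, 3.14]
ft_force: [-0.8, 0.1, 0.3]
opening: 0.999
```

```bash
python3 - <<'E'
from h import *
for i in range(4):
    s=env.state(); print(s['t'],s['eef_pos'].round(2),s['tcp_rot'].round(4),s['opening'])
    p,d=env.read_camera("scene")
cv2.imwrite("pics/s1.png",cv2.resize(p[180:320,180:360],None,fx=4,fy=4,interpolation=cv2.INTER_CUBIC)[:,:,::-1])
E
```

```text
3.225 [ 621.18 -184.94   20.11] [-3.139  -0.0045  3.1396] 0.9991286600971316
3.275 [ 621.33 -185.     20.5 ] [-3.1389 -0.004   3.1395] 1.0000228909441544
3.325 [ 621.51 -185.19   20.91] [-3.1386 -0.0034  3.1394] 0.9974867198759941
3.375 [ 621.6  -185.34   21.16] [-3.1385e+00 -3.0000e-03  3.1392e+00] 1.0001167305715728
```

View pics/s1.png

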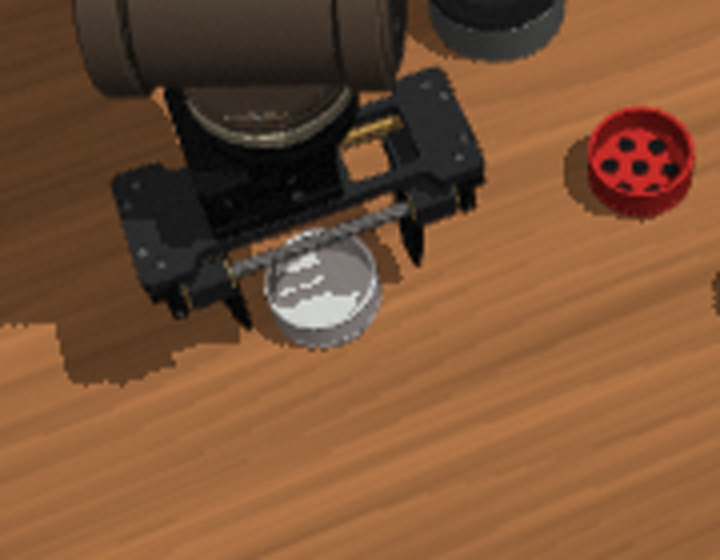

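arm_command --steps '[{"dx":-0.001,"dy":-0.004,"dz":0.01,"rx":0,"ry":0,"rz":0,"claw":-1},{"dx":0,"dy":0,"dz":0.006,"rx":0,"ry":0,"rz":0,"claw":-1},{"dx":0,"dy":0,"dz":0,"rx":0,"ry":0,"rz":0,"claw":-1},{"dx":0,"dy":0,"dz":0,"rx":0,"ry":0,"rz":0,"claw":-1}]'

```text
t: 3.92
eef_pos: [622.6, -189.3, 8.1]
tcp_rot: [-3.138, -0.002, 3.139]
ft_force: [-0.3, -0.2, 0.3]
opening: 1.002
```

Close.

arm_command --steps '[{"dx":0,"dy":0,"dz":0,"rx":0,"ry":0,"rz":0,"claw":1},{"dx":0,"dy":0,"dz":0,"rx":0,"ry":0,"rz":0,"claw":1},{"dx":0,"dy":0,"dz":0,"rx":0,"ry":0,"rz":0,"claw":1},{"dx":0,"dy":0,"dz":0,"rx":0,"ry":0,"rz":0,"claw":1},{"dx":0,"dy":0,"dz":0,"rx":0,"ry":0,"rz":0,"claw":1},{"dx":0,"dy":0,"dz":0,"rx":0,"ry":0,"rz":0,"claw":1}]'

```text
t: 4.68
eef_pos: [622.8, -189.3, 8.4]
tcp_rot: [-3.138, -0.001, 3.139]
ft_force: [-0.2, 0.3, 0.2]
opening: 0.665
```

arm_command --steps '[{"dx":0,"dy":0,"dz":-0.03,"rx":0,"ry":0,"rz":0,"claw":1},{"dx":0,"dy":0,"dz":-0.04,"rx":0,"ry":0,"rz":0,"claw":1},{"dx":0.02,"dy":0.02,"dz":-0.03,"rx":0,"ry":0,"rz":0,"claw":1},{"dx":0.033,"dy":0.035,"dz":0,"rx":0,"ry":0,"rz":0,"claw":1},{"dx":0.033,"dy":0.035,"dz":0,"rx":0,"ry":0,"rz":0,"claw":1},{"dx":0.033,"dy":0.035,"dz":0,"rx":0,"ry":0,"rz":0,"claw":1},{"dx":0.033,"dy":0.035,"dz":0,"rx":0,"ry":0,"rz":0,"claw":1},{"dx":0.025,"dy":0.03,"dz":0,"rx":0,"ry":0,"rz":0,"claw":1},{"dx":0.015,"dy":0.015,"dz":0,"rx":0,"ry":0,"rz":0,"claw":1},{"dx":0,"dy":0,"dz":0,"rx":0,"ry":0,"rz":0,"claw":1}]'

```text
t: 5.92
eef_pos: [464.8, -20.2, 90.2]
tcp_rot: [-3.138, -0.002, 3.138]
ft_force: [0.6, -0.9, -1.8]
opening: 0.666
```

```bash
cat > st.py <<'E'
from h import *
s=env.state(); print(s['t'],s['eef_pos'].round(2),s['tcp_rot'].round(4),s['opening'])
E
python3 - <<'E'
from h import *
p,d=env.read_camera("scene")
cv2.imwrite("pics/s2.png",cv2.resize(p[110:250,220:400],None,fx=4,fy=4,interpolation=cv2.INTER_CUBIC)[:,:,::-1])
import st
E
```

```text
5.975 [465.45 -20.63  90.22] [-3.1379e+00 -9.0000e-04  3.1378e+00] 0.6637380447655526
```

View pics/s2.png

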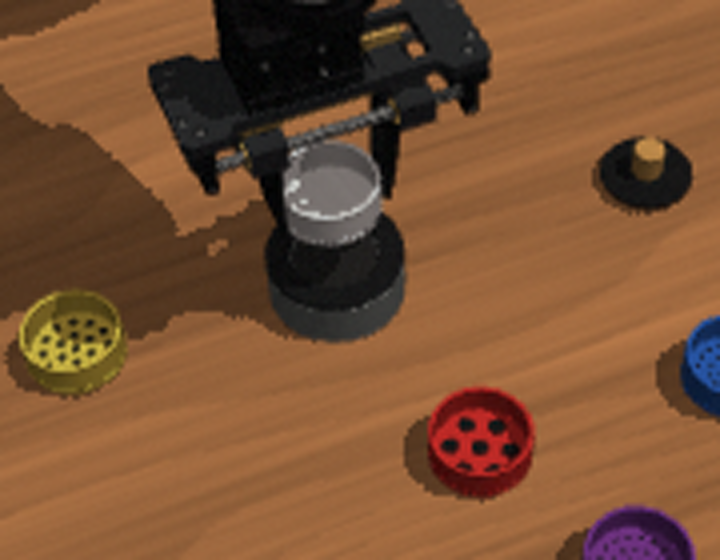

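```bash
python3 - <<'E'
from h import *
C=Cam('scene'); print(C.ray(332.5/4+220-.4,182/4+110-.4,112)); print(C.proj([[465.4,-20.6,112],[462,-18.5,40]]))
import st
E
```

```text
[469.24840003 -18.73400746 112.        ]
[[301.41322844 154.23605153]
 [303.16177654 171.85394936]]
5.975 [465.45 -20.63  90.22] [-3.1379e+00 -9.0000e-04  3.1378e+00] 0.6637380447655526
```

arm_command --steps '[{"dx":0.004,"dy":0.003,"dz":0.012,"rx":0,"ry":0,"rz":0,"claw":1},{"dx":0,"dy":0,"dz":0.02,"rx":0,"ry":0,"rz":0,"claw":1},{"dx":0,"dy":0,"dz":0.012,"rx":0,"ry":0,"rz":0,"claw":1},{"dx":0,"dy":0,"dz":0,"rx":0,"ry":0,"rz":0,"claw":1},{"dx":0,"dy":0,"dz":0,"rx":0,"ry":0,"rz":0,"claw":1},{"dx":0,"dy":0,"dz":0,"rx":0,"ry":0,"rz":0,"claw":1}]'

```text
t: 6.72
eef_pos: [464.3, -20.5, 52.6]
tcp_rot: [-3.138, 0.0, 3.135]
ft_force: [0.9, -0.2, -1.0]
opening: 0.664
```

arm_command --steps '[{"dx":0.003,"dy":0.003,"dz":0.0,"rx":0,"ry":0,"rz":0,"claw":1},{"dx":0.001,"dy":0.001,"dz":0.006,"rx":0,"ry":0,"rz":0,"claw":1},{"dx":0,"dy":0,"dz":0,"rx":0,"ry":0,"rz":0,"claw":1},{"dx":0,"dy":0,"dz":0.003,"rx":0,"ry":0,"rz":0,"claw":1},{"dx":0,"dy":0,"dz":0,"rx":0,"ry":0,"rz":0,"claw":1}]'

```text
t: 7.35
eef_pos: [461.1, -17.0, 45.5]
tcp_rot: [-3.137, 0.002, 3.135]
ft_force: [0.3, -0.2, 0.5]
opening: 0.663
```

arm_command --steps '[{"dx":-0.001,"dy":-0.001,"dz":0.002,"rx":0,"ry":0,"rz":0,"claw":1},{"dx":0,"dy":0,"dz":0.002,"rx":0,"ry":0,"rz":0,"claw":1},{"dx":0,"dy":0,"dz":0,"rx":0,"ry":0,"rz":0,"claw":1}]'

```text
t: 7.72
eef_pos: [462.4, -18.0, 43.4]
tcp_rot: [-3.137, 0.003, 3.135]
ft_force: [0.3, -0.3, -1.6]
opening: 0.662
```

arm_command --steps '[{"dx":0,"dy":0,"dz":0.002,"rx":0,"ry":0,"rz":0,"claw":1},{"dx":0,"dy":0,"dz":0.001,"rx":0,"ry":0,"rz":0,"claw":1}]'

```text
t: 7.98
eef_pos: [462.6, -18.0, 43.2]
tcp_rot: [-3.137, 0.005, 3.135]
ft_force: [-3.8, 0.2, 14.3]
opening: 0.663
```

arm_command --steps '[{"dx":0,"dy":0,"dz":0,"rx":0,"ry":0,"rz":0,"claw":-1},{"dx":0,"dy":0,"dz":0,"rx":0,"ry":0,"rz":0,"claw":-1},{"dx":0,"dy":0,"dz":0,"rx":0,"ry":0,"rz":0,"claw":-1},{"dx":0,"dy":0,"dz":0,"rx":0,"ry":0,"rz":0,"claw":-1},{"dx":0,"dy":0,"dz":-0.03,"rx":0,"ry":0,"rz":0,"claw":-1},{"dx":0,"dy":0,"dz":-0.04,"rx":0,"ry":0,"rz":0,"claw":-1},{"dx":0,"dy":0,"dz":-0.01,"rx":0,"ry":0,"rz":0,"claw":-1}]'

```text
t: 8.85
eef_pos: [462.0, -17.8, 107.5]
tcp_rot: [-3.137, 0.002, 3.135]
ft_force: [-0.1, 0.8, -1.1]
opening: 1.002
```

```bash
python3 - <<'E'
from h import *
p,d=env.read_camera("scene")
cv2.imwrite("pics/s3.png",cv2.resize(p[110:250,220:400],None,fx=4,fy=4,interpolation=cv2.INTER_CUBIC)[:,:,::-1])
import st
C=Cam('scene');print(C.proj([[462,-18.5,65]]))
E
```

```text
8.9 [461.96 -17.81 107.55] [-3.1374e+00  2.4000e-03  3.1346e+00] 1.0032956047742498
[[302.67457696 165.55930359]]
```

View pics/s3.png

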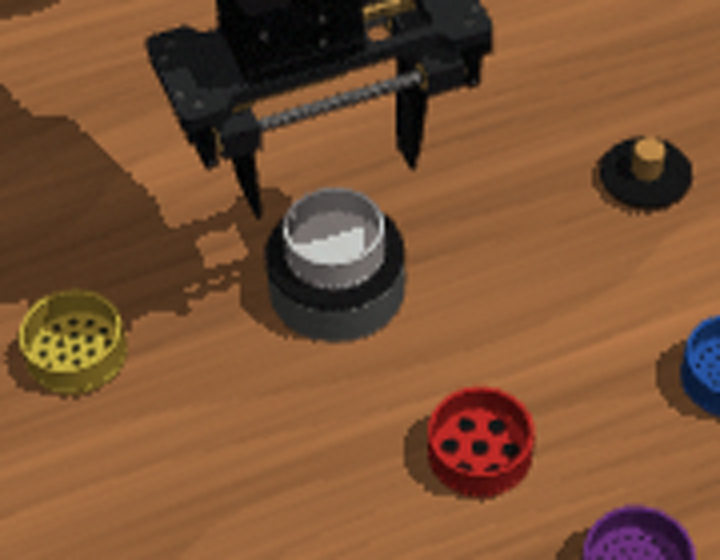

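arm_command --steps '[{"dx":-0.03,"dy":0.035,"dz":0,"rx":0,"ry":0,"rz":0,"claw":-1},{"dx":-0.037,"dy":0.043,"dz":0.01,"rx":0,"ry":0,"rz":0,"claw":-1},{"dx":-0.037,"dy":0.043,"dz":0.02,"rx":0,"ry":0,"rz":0,"claw":-1},{"dx":-0.037,"dy":0.043,"dz":0.02,"rx":0,"ry":0,"rz":0,"claw":-1},{"dx":-0.037,"dy":0.043,"dz":0.02,"rx":0,"ry":0,"rz":0,"claw":-1},{"dx":-0.02,"dy":0.025,"dz":0,"rx":0,"ry":0,"rz":0,"claw":-1},{"dx":-0.01,"dy":0.011,"dz":0,"rx":0,"ry":0,"rz":0,"claw":-1},{"dx":0,"dy":0,"dz":0,"rx":0,"ry":0,"rz":0,"claw":-1}]'

```text
t: 9.9
eef_pos: [632.0, 180.1, 39.4]
tcp_rot: [-3.136, -0.006, 3.133]
ft_force: [1.0, -0.7, -0.0]
opening: 1.0
```

arm_command --steps '[{"dx":0,"dy":0.001,"dz":0.015,"rx":0,"ry":0,"rz":0,"claw":-1},{"dx":0,"dy":0,"dz":0.015,"rx":0,"ry":0,"rz":0,"claw":-1},{"dx":0,"dy":0,"dz":0.007,"rx":0,"ry":0,"rz":0,"claw":-1},{"dx":0,"dy":0,"dz":0,"rx":0,"ry":0,"rz":0,"claw":-1},{"dx":0,"dy":0,"dz":0,"rx":0,"ry":0,"rz":0,"claw":-1}]'

```text
t: 10.52
eef_pos: [630.4, 178.2, 7.6]
tcp_rot: [-3.135, -0.008, 3.13]
ft_force: [0.5, -0.2, 0.7]
opening: 0.998
```

arm_command --steps '[{"dx":-0.002,"dy":0.003,"dz":0,"rx":-0.004,"ry":-0.005,"rz":0.006,"claw":-1},{"dx":0,"dy":0,"dz":0,"rx":0,"ry":0,"rz":0,"claw":-1},{"dx":0,"dy":0,"dz":0,"rx":0,"ry":0,"rz":0,"claw":1},{"dx":0,"dy":0,"dz":0,"rx":0,"ry":0,"rz":0,"claw":1},{"dx":0,"dy":0,"dz":0,"rx":0,"ry":0,"rz":0,"claw":1},{"dx":0,"dy":0,"dz":0,"rx":0,"ry":0,"rz":0,"claw":1},{"dx":0,"dy":0,"dz":0,"rx":0,"ry":0,"rz":0,"claw":1}]'

```text
t: 11.4
eef_pos: [632.5, 180.9, 8.5]
tcp_rot: [3.141, 0.002, 3.12]
ft_force: [-0.8, -0.0, 0.2]
opening: 0.666
```

arm_command --steps '[{"dx":0,"dy":0,"dz":-0.03,"rx":0,"ry":0,"rz":-0.013,"claw":1},{"dx":0,"dy":0,"dz":-0.05,"rx":0,"ry":0,"rz":0,"claw":1},{"dx":0.02,"dy":-0.025,"dz":-0.04,"rx":0,"ry":0,"rz":0,"claw":1},{"dx":0.035,"dy":-0.043,"dz":-0.01,"rx":0,"ry":0,"rz":0,"claw":1},{"dx":0.037,"dy":-0.043,"dz":0,"rx":0,"ry":0,"rz":0,"claw":1},{"dx":0.037,"dy":-0.043,"dz":0,"rx":0,"ry":0,"rz":0,"claw":1},{"dx":0.037,"dy":-0.043,"dz":0,"rx":0,"ry":0,"rz":0,"claw":1},{"dx":0.025,"dy":-0.03,"dz":0,"rx":0,"ry":0,"rz":0,"claw":1},{"dx":0.015,"dy":-0.018,"dz":0,"rx":0,"ry":0,"rz":0,"claw":1},{"dx":0,"dy":0,"dz":0,"rx":0,"ry":0,"rz":0,"claw":1}]'

```text
t: 12.65
eef_pos: [461.7, -20.5, 114.8]
tcp_rot: [-3.142, 0.002, -3.141]
ft_force: [0.1, 0.4, -0.8]
opening: 0.668
```

arm_command --steps '[{"dx":0,"dy":0,"dz":0,"rx":0,"ry":0,"rz":0,"claw":1}]'

```text
t: 12.78
eef_pos: [462.2, -20.3, 114.9]
tcp_rot: [-3.142, 0.002, -3.142]
ft_force: [-0.4, -0.5, -1.0]
opening: 0.666
```

arm_command --steps '[{"dx":0,"dy":0.002,"dz":0.015,"rx":0,"ry":0,"rz":0,"claw":1},{"dx":0,"dy":0.001,"dz":0.02,"rx":0,"ry":0,"rz":0,"claw":1},{"dx":0,"dy":0,"dz":0.01,"rx":0,"ry":0,"rz":0,"claw":1},{"dx":0,"dy":0,"dz":0,"rx":0,"ry":0,"rz":0,"claw":1},{"dx":0,"dy":0,"dz":0,"rx":0,"ry":0,"rz":0,"claw":1}]'

```text
t: 13.4
eef_pos: [463.5, -15.8, 76.0]
tcp_rot: [3.141, 0.002, -3.139]
ft_force: [0.1, 0.2, -0.1]
opening: 0.665
```

```bash
python3 - <<'E'
from h import *
p,d=env.read_camera("scene")
cv2.imwrite("pics/s4.png",cv2.resize(p[110:250,220:400],None,fx=4,fy=4,interpolation=cv2.INTER_CUBIC)[:,:,::-1])
import st
C=Cam('scene');print(C.proj([[462,-18.5,65]]))
E
```

```text
13.45 [463.53 -15.83  76.08] [ 3.1415e+00  2.2000e-03 -3.1386e+00] 0.6644818823827379
[[302.67457696 165.55930359]]
```

View pics/s4.png

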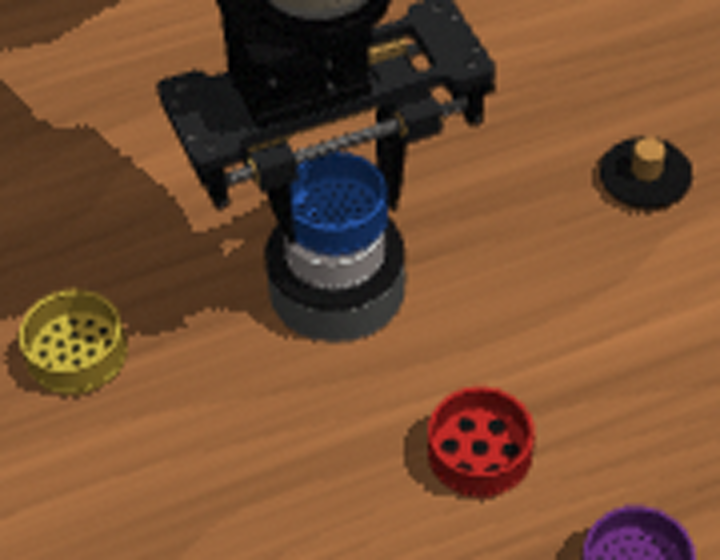

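arm_command --steps '[{"dx":0.001,"dy":-0.003,"dz":0,"rx":0,"ry":0,"rz":0,"claw":1},{"dx":0,"dy":0,"dz":0,"rx":0,"ry":0,"rz":0,"claw":1},{"dx":0,"dy":0,"dz":0.004,"rx":0,"ry":0,"rz":0,"claw":1},{"dx":0,"dy":0,"dz":0.003,"rx":0,"ry":0,"rz":0,"claw":1},{"dx":0,"dy":0,"dz":0,"rx":0,"ry":0,"rz":0,"claw":1}]'

```text
t: 14.08
eef_pos: [463.0, -18.6, 70.9]
tcp_rot: [-3.141, 0.004, -3.139]
ft_force: [-0.3, 0.1, -0.5]
opening: 0.667
```

arm_command --steps '[{"dx":0,"dy":0,"dz":0.002,"rx":0,"ry":0,"rz":0,"claw":1},{"dx":0,"dy":0,"dz":0.002,"rx":0,"ry":0,"rz":0,"claw":1},{"dx":0,"dy":0,"dz":0.001,"rx":0,"ry":0,"rz":0,"claw":1}]'

```text
t: 14.45
eef_pos: [463.2, -18.6, 68.3]
tcp_rot: [-3.141, 0.005, -3.139]
ft_force: [-5.8, -0.9, 21.5]
opening: 0.663
```

Seated at the predicted height with contact force. Release and rise.

arm_command --steps '[{"dx":0,"dy":0,"dz":0,"rx":0,"ry":0,"rz":0,"claw":-1},{"dx":0,"dy":0,"dz":0,"rx":0,"ry":0,"rz":0,"claw":-1},{"dx":0,"dy":0,"dz":0,"rx":0,"ry":0,"rz":0,"claw":-1},{"dx":0,"dy":0,"dz":0,"rx":0,"ry":0,"rz":0,"claw":-1},{"dx":0,"dy":0,"dz":-0.03,"rx":0,"ry":0,"rz":0,"claw":-1},{"dx":0,"dy":0,"dz":-0.04,"rx":0,"ry":0,"rz":0,"claw":-1},{"dx":0,"dy":0,"dz":-0.01,"rx":0,"ry":0,"rz":0,"claw":-1}]'

```text
t: 15.32
eef_pos: [462.6, -18.5, 133.0]
tcp_rot: [-3.142, 0.003, -3.139]
ft_force: [0.6, 0.4, 0.1]
opening: 1.001
```

```bash
python3 - <<'E'
from h import *
p,d=env.read_camera("scene")
cv2.imwrite("pics/s5.png",cv2.resize(p[110:250,220:400],None,fx=4,fy=4,interpolation=cv2.INTER_CUBIC)[:,:,::-1])
import st
E
```

```text
15.375 [462.5  -18.48 133.03] [ 3.1416e+00  2.7000e-03 -3.1389e+00] 1.0033740988830093
```

View pics/s5.png

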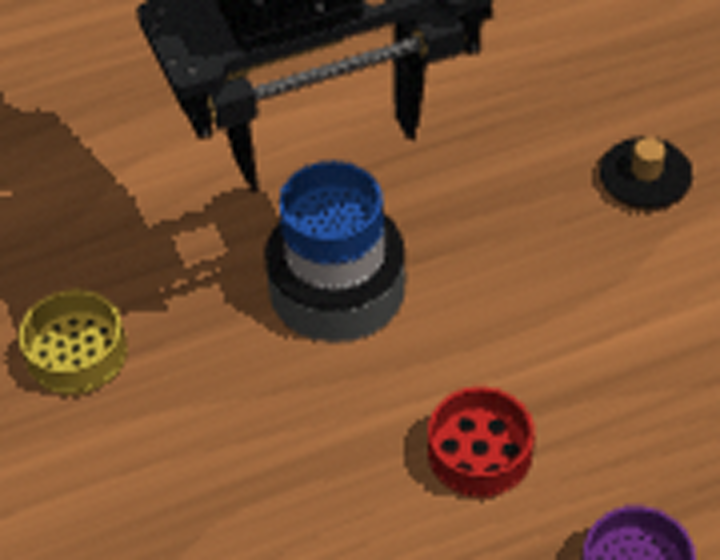

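arm_command --steps '[{"dx":0.003,"dy":-0.04,"dz":0,"rx":0,"ry":0,"rz":0,"claw":-1},{"dx":0.004,"dy":-0.05,"dz":0,"rx":0,"ry":0,"rz":0,"claw":-1},{"dx":0.004,"dy":-0.05,"dz":0.01,"rx":0,"ry":0,"rz":0,"claw":-1},{"dx":0.004,"dy":-0.04,"dz":0.03,"rx":0,"ry":0,"rz":0,"claw":-1},{"dx":0.002,"dy":-0.02,"dz":0.04,"rx":0,"ry":0,"rz":0,"claw":-1},{"dx":0.001,"dy":-0.01,"dz":0.02,"rx":0,"ry":0,"rz":0,"claw":-1},{"dx":0,"dy":0,"dz":0.01,"rx":0,"ry":0,"rz":0,"claw":-1},{"dx":0,"dy":0,"dz":0,"rx":0,"ry":0,"rz":0,"claw":-1}]'

```text
t: 16.38
eef_pos: [446.3, -190.5, 36.0]
tcp_rot: [3.139, -0.002, -3.138]
ft_force: [0.4, 0.1, -0.3]
opening: 1.001
```

arm_command --steps '[{"dx":-0.001,"dy":0,"dz":0.015,"rx":0,"ry":0,"rz":0,"claw":-1},{"dx":0,"dy":0,"dz":0.015,"rx":0,"ry":0,"rz":0,"claw":-1},{"dx":0,"dy":0,"dz":0.003,"rx":0,"ry":0,"rz":0,"claw":-1},{"dx":0,"dy":0,"dz":0,"rx":0,"ry":0,"rz":0,"claw":-1},{"dx":0,"dy":0,"dz":0,"rx":0,"ry":0,"rz":0,"claw":-1}]'

```text
t: 17.0
eef_pos: [447.8, -189.5, 8.8]
tcp_rot: [3.139, -0.001, -3.136]
ft_force: [-0.2, -0.3, 0.3]
opening: 0.999
```

arm_command --steps '[{"dx":0,"dy":-0.001,"dz":0.001,"rx":0,"ry":0,"rz":0.002,"claw":1},{"dx":0,"dy":0,"dz":0,"rx":0,"ry":0,"rz":0,"claw":1},{"dx":0,"dy":0,"dz":0,"rx":0,"ry":0,"rz":0,"claw":1},{"dx":0,"dy":0,"dz":0,"rx":0,"ry":0,"rz":0,"claw":1},{"dx":0,"dy":0,"dz":0,"rx":0,"ry":0,"rz":0,"claw":1},{"dx":0,"dy":0,"dz":0,"rx":0,"ry":0,"rz":0,"claw":1}]'

```text
t: 17.75
eef_pos: [448.1, -190.6, 8.6]
tcp_rot: [3.14, 0.0, -3.14]
ft_force: [-0.1, 0.4, -0.5]
opening: 0.668
```

arm_command --steps '[{"dx":0,"dy":0,"dz":-0.03,"rx":0,"ry":0,"rz":0,"claw":1},{"dx":0,"dy":0,"dz":-0.05,"rx":0,"ry":0,"rz":0,"claw":1},{"dx":0,"dy":0.02,"dz":-0.05,"rx":0,"ry":0,"rz":0,"claw":1},{"dx":-0.003,"dy":0.035,"dz":-0.03,"rx":0,"ry":0,"rz":0,"claw":1},{"dx":-0.004,"dy":0.045,"dz":0,"rx":0,"ry":0,"rz":0,"claw":1},{"dx":-0.004,"dy":0.045,"dz":0,"rx":0,"ry":0,"rz":0,"claw":1},{"dx":-0.004,"dy":0.035,"dz":0,"rx":0,"ry":0,"rz":0,"claw":1},{"dx":-0.002,"dy":0.02,"dz":0,"rx":0,"ry":0,"rz":0,"claw":1},{"dx":-0.001,"dy":0.01,"dz":0,"rx":0,"ry":0,"rz":0,"claw":1},{"dx":0,"dy":0,"dz":0,"rx":0,"ry":0,"rz":0,"claw":1}]'

```text
t: 19.0
eef_pos: [461.7, -17.8, 140.8]
tcp_rot: [3.139, -0.001, -3.141]
ft_force: [-0.2, 1.0, -1.0]
opening: 0.666
```

arm_command --steps '[{"dx":0,"dy":0,"dz":0.015,"rx":0,"ry":0,"rz":0,"claw":1},{"dx":0,"dy":0,"dz":0.01,"rx":0,"ry":0,"rz":0,"claw":1},{"dx":0,"dy":0,"dz":0,"rx":0,"ry":0,"rz":0,"claw":1}]'

```text
t: 19.38
eef_pos: [461.3, -19.0, 118.9]
tcp_rot: [3.139, -0.002, 3.14]
ft_force: [0.1, -0.5, -0.4]
opening: 0.663
```

arm_command --steps '[{"dx":-0.002,"dy":0,"dz":0.012,"rx":0,"ry":0,"rz":0,"claw":1},{"dx":0,"dy":0,"dz":0.01,"rx":0,"ry":0,"rz":0,"claw":1},{"dx":0,"dy":0,"dz":0,"rx":0,"ry":0,"rz":0,"claw":1},{"dx":0,"dy":0,"dz":0,"rx":0,"ry":0,"rz":0,"claw":1}]'

```text
t: 19.88
eef_pos: [463.1, -19.3, 99.8]
tcp_rot: [3.139, -0.002, 3.14]
ft_force: [0.1, -0.9, -1.4]
opening: 0.664
```

```bash
python3 - <<'E'
from h import *
p,d=env.read_camera("scene")
cv2.imwrite("pics/s6.png",cv2.resize(p[110:250,220:400],None,fx=4,fy=4,interpolation=cv2.INTER_CUBIC)[:,:,::-1])
import st
E
```

```text
19.925 [463.09 -19.33  99.82] [ 3.1386e+00 -2.2000e-03  3.1399e+00] 0.6648940245022272
```

View pics/s6.png

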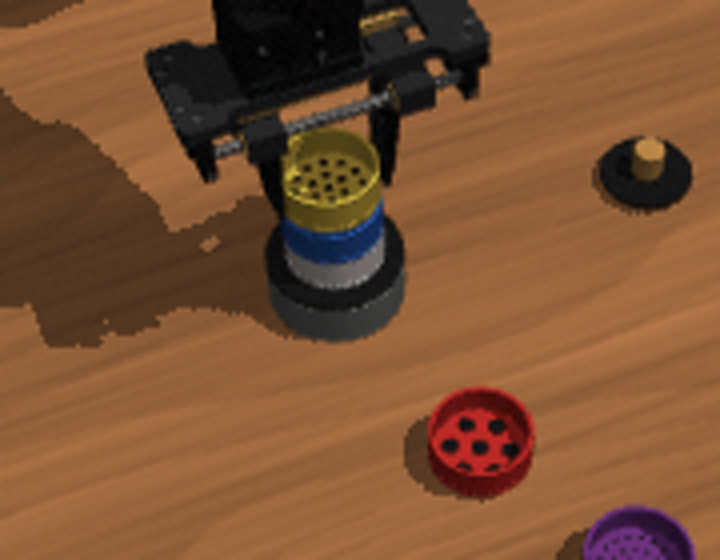

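Yellow (332,167 in the crop) lines up over blue; lowering.

arm_command --steps '[{"dx":0,"dy":0.001,"dz":0.004,"rx":0,"ry":0,"rz":0,"claw":1},{"dx":0,"dy":0,"dz":0,"rx":0,"ry":0,"rz":0,"claw":1},{"dx":0,"dy":0,"dz":0.002,"rx":0,"ry":0,"rz":0,"claw":1},{"dx":0,"dy":0,"dz":0,"rx":0,"ry":0,"rz":0,"claw":1}]'

```text
t: 20.42
eef_pos: [463.2, -18.4, 95.2]
tcp_rot: [3.139, -0.001, 3.14]
ft_force: [0.4, -0.4, -1.8]
opening: 0.662
```

arm_command --steps '[{"dx":0,"dy":0,"dz":0.002,"rx":0,"ry":0,"rz":0,"claw":1},{"dx":0,"dy":0,"dz":0.002,"rx":0,"ry":0,"rz":0,"claw":1}]'

```text
t: 20.68
eef_pos: [463.6, -18.5, 93.2]
tcp_rot: [3.139, 0.0, 3.14]
ft_force: [-8.9, 0.9, 40.8]
opening: 0.666
```

Seated. Release.

arm_command --steps '[{"dx":0,"dy":0,"dz":-0.0005,"rx":0,"ry":0,"rz":0,"claw":-1},{"dx":0,"dy":0,"dz":0,"rx":0,"ry":0,"rz":0,"claw":-1},{"dx":0,"dy":0,"dz":0,"rx":0,"ry":0,"rz":0,"claw":-1},{"dx":0,"dy":0,"dz":0,"rx":0,"ry":0,"rz":0,"claw":-1},{"dx":0,"dy":0,"dz":-0.03,"rx":0,"ry":0,"rz":0,"claw":-1},{"dx":0,"dy":0,"dz":-0.04,"rx":0,"ry":0,"rz":0,"claw":-1},{"dx":0,"dy":0,"dz":-0.01,"rx":0,"ry":0,"rz":0,"claw":-1}]'

```text
t: 21.55
eef_pos: [463.3, -18.6, 158.3]
tcp_rot: [3.139, -0.002, 3.14]
ft_force: [-0.2, 0.1, -0.1]
opening: 0.997
```

```bash
python3 - <<'E'
from h import *
p,d=env.read_camera("scene")
cv2.imwrite("pics/s7.png",cv2.resize(p[110:250,220:400],None,fx=4,fy=4,interpolation=cv2.INTER_CUBIC)[:,:,::-1])
import st
E
```

```text
21.6 [463.23 -18.65 158.32] [ 3.1387e+00 -2.0000e-03  3.1401e+00] 1.0016458497876906
```

View pics/s7.png

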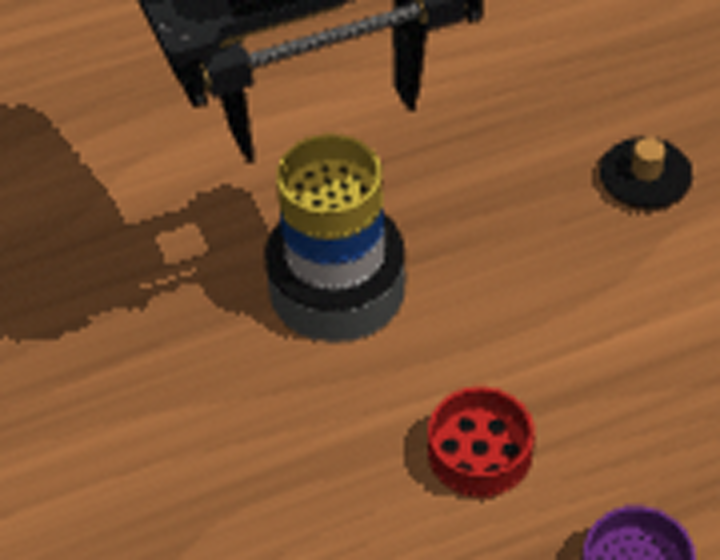

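arm_command --steps '[{"dx":-0.035,"dy":0.007,"dz":0,"rx":0,"ry":0,"rz":0,"claw":-1},{"dx":-0.045,"dy":0.01,"dz":0,"rx":0,"ry":0,"rz":0,"claw":-1},{"dx":-0.045,"dy":0.01,"dz":0.02,"rx":0,"ry":0,"rz":0,"claw":-1},{"dx":-0.035,"dy":0.007,"dz":0.03,"rx":0,"ry":0,"rz":0,"claw":-1},{"dx":-0.02,"dy":0.004,"dz":0.04,"rx":0,"ry":0,"rz":0,"claw":-1},{"dx":-0.012,"dy":0.002,"dz":0.03,"rx":0,"ry":0,"rz":0,"claw":-1},{"dx":0,"dy":0,"dz":0.02,"rx":0,"ry":0,"rz":0,"claw":-1},{"dx":0,"dy":0,"dz":0.0,"rx":0,"ry":0,"rz":0,"claw":-1}]'

```text
t: 22.6
eef_pos: [617.6, 14.7, 33.6]
tcp_rot: [3.138, -0.011, 3.14]
ft_force: [0.4, -0.3, 0.8]
opening: 1.0
```

arm_command --steps '[{"dx":-0.001,"dy":-0.002,"dz":0.013,"rx":0,"ry":-0.007,"rz":0,"claw":-1},{"dx":0,"dy":0,"dz":0.013,"rx":0,"ry":0,"rz":0,"claw":-1},{"dx":0,"dy":0,"dz":0.004,"rx":0,"ry":0,"rz":0,"claw":-1},{"dx":0,"dy":0,"dz":0,"rx":0,"ry":0,"rz":0,"claw":-1},{"dx":0,"dy":0,"dz":0,"rx":0,"ry":0,"rz":0,"claw":-1}]'

```text
t: 23.22
eef_pos: [618.7, 12.7, 10.3]
tcp_rot: [3.138, 0.004, 3.139]
ft_force: [-0.6, 0.2, 0.4]
opening: 1.0
```

arm_command --steps '[{"dx":0,"dy":0,"dz":0.002,"rx":0,"ry":0.002,"rz":0,"claw":-1},{"dx":0,"dy":0,"dz":0,"rx":0,"ry":0,"rz":0,"claw":-1},{"dx":0,"dy":0,"dz":0,"rx":0,"ry":0,"rz":0,"claw":1},{"dx":0,"dy":0,"dz":0,"rx":0,"ry":0,"rz":0,"claw":1},{"dx":0,"dy":0,"dz":0,"rx":0,"ry":0,"rz":0,"claw":1},{"dx":0,"dy":0,"dz":0,"rx":0,"ry":0,"rz":0,"claw":1},{"dx":0,"dy":0,"dz":0,"rx":0,"ry":0,"rz":0,"claw":1}]'

```text
t: 24.1
eef_pos: [619.0, 12.7, 9.2]
tcp_rot: [3.138, 0.002, 3.139]
ft_force: [-0.5, 0.1, -0.4]
opening: 0.669
```

arm_command --steps '[{"dx":0,"dy":0,"dz":-0.03,"rx":0,"ry":0,"rz":0,"claw":1},{"dx":0,"dy":0,"dz":-0.05,"rx":0,"ry":0,"rz":0,"claw":1},{"dx":0,"dy":0,"dz":-0.06,"rx":0,"ry":0,"rz":0,"claw":1},{"dx":0.02,"dy":-0.004,"dz":-0.05,"rx":0,"ry":0,"rz":0,"claw":1},{"dx":0.035,"dy":-0.007,"dz":-0.01,"rx":0,"ry":0,"rz":0,"claw":1},{"dx":0.045,"dy":-0.01,"dz":0,"rx":0,"ry":0,"rz":0,"claw":1},{"dx":0.04,"dy":-0.008,"dz":0,"rx":0,"ry":0,"rz":0,"claw":1},{"dx":0.03,"dy":-0.006,"dz":0,"rx":0,"ry":0,"rz":0,"claw":1},{"dx":0.018,"dy":-0.003,"dz":0,"rx":0,"ry":0,"rz":0,"claw":1},{"dx":0,"dy":0,"dz":0,"rx":0,"ry":0,"rz":0,"claw":1}]'

```text
t: 25.35
eef_pos: [462.9, -18.5, 173.0]
tcp_rot: [3.138, -0.0, 3.139]
ft_force: [-0.1, 0.3, -1.5]
opening: 0.666
```

arm_command --steps '[{"dx":0,"dy":0,"dz":0,"rx":0,"ry":0,"rz":0,"claw":1}]'

```text
t: 25.48
eef_pos: [463.7, -18.5, 173.1]
tcp_rot: [3.138, 0.0, 3.139]
ft_force: [0.3, -0.5, -1.5]
opening: 0.667
```

Down to ~126.

arm_command --steps '[{"dx":0.001,"dy":0,"dz":0.015,"rx":0,"ry":0,"rz":0,"claw":1},{"dx":0,"dy":0,"dz":0.025,"rx":0,"ry":0,"rz":0,"claw":1},{"dx":0,"dy":0,"dz":0.015,"rx":0,"ry":0,"rz":0,"claw":1},{"dx":0,"dy":0,"dz":0.003,"rx":0,"ry":0,"rz":0,"claw":1},{"dx":0,"dy":0,"dz":0,"rx":0,"ry":0,"rz":0,"claw":1},{"dx":0,"dy":0,"dz":0,"rx":0,"ry":0,"rz":0,"claw":1}]'

```text
t: 26.22
eef_pos: [464.8, -18.0, 123.4]
tcp_rot: [3.138, 0.0, 3.14]
ft_force: [0.2, 0.0, -1.0]
opening: 0.668
```

```bash
python3 - <<'E'
from h import *
p,d=env.read_camera("scene")
cv2.imwrite("pics/s8.png",cv2.resize(p[110:250,220:400],None,fx=4,fy=4,interpolation=cv2.INTER_CUBIC)[:,:,::-1])
import st
E
```

```text
26.275 [464.78 -18.02 123.49] [3.1384e+00 4.0000e-04 3.1401e+00] 0.6683242609698945
```

View pics/s8.png

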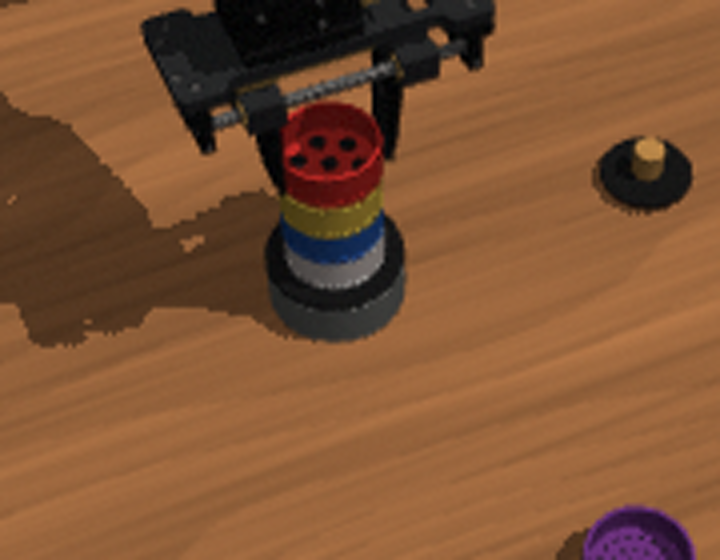

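Red lines up (centre ~332,140 in the crop); small x correction, lower gently.

arm_command --steps '[{"dx":0.002,"dy":0,"dz":0,"rx":0,"ry":0,"rz":0,"claw":1},{"dx":0,"dy":0,"dz":0.002,"rx":0,"ry":0,"rz":0,"claw":1},{"dx":0,"dy":0,"dz":0.001,"rx":0,"ry":0,"rz":0,"claw":1},{"dx":0,"dy":0,"dz":0,"rx":0,"ry":0,"rz":0,"claw":1}]'

```text
t: 26.78
eef_pos: [463.3, -18.1, 121.7]
tcp_rot: [3.139, 0.002, 3.14]
ft_force: [0.1, -0.4, -1.5]
opening: 0.667
```

arm_command --steps '[{"dx":0,"dy":0,"dz":0.002,"rx":0,"ry":0,"rz":0,"claw":1},{"dx":0,"dy":0,"dz":0.002,"rx":0,"ry":0,"rz":0,"claw":1},{"dx":0,"dy":0,"dz":0.001,"rx":0,"ry":0,"rz":0,"claw":1}]'

```text
t: 27.15
eef_pos: [463.7, -18.1, 118.9]
tcp_rot: [3.139, 0.003, 3.14]
ft_force: [-6.0, 0.2, 19.6]
opening: 0.666
```

arm_command --steps '[{"dx":0,"dy":0,"dz":0,"rx":0,"ry":0,"rz":0,"claw":-1},{"dx":0,"dy":0,"dz":0,"rx":0,"ry":0,"rz":0,"claw":-1},{"dx":0,"dy":0,"dz":0,"rx":0,"ry":0,"rz":0,"claw":-1},{"dx":0,"dy":0,"dz":0,"rx":0,"ry":0,"rz":0,"claw":-1},{"dx":0,"dy":0,"dz":-0.03,"rx":0,"ry":0,"rz":0,"claw":-1},{"dx":0,"dy":0,"dz":-0.04,"rx":0,"ry":0,"rz":0,"claw":-1},{"dx":0,"dy":0,"dz":-0.01,"rx":0,"ry":0,"rz":0,"claw":-1}]'

```text
t: 28.02
eef_pos: [463.3, -18.3, 183.6]
tcp_rot: [3.139, 0.001, 3.14]
ft_force: [1.2, 0.9, -0.3]
opening: 1.003
```

```bash
python3 - <<'E'
from h import *
p,d=env.read_camera("scene")
cv2.imwrite("pics/s9.png",cv2.resize(p[110:250,220:400],None,fx=4,fy=4,interpolation=cv2.INTER_CUBIC)[:,:,::-1])
import st
C=Cam('top'); print(C.ray(185,199,0)); C=Cam('scene'); print(C.ray(449,158,0))
# knob: top centre
print(C.ray(220+650/4-.4,110+145/4-.4,32))
E
```

```text
28.075 [463.21 -18.3  183.63] [3.1386e+00 1.3000e-03 3.1400e+00] 0.9987337410638935
[543.78351941 376.63779777   0.        ]
[5.47840097e+02 3.78725915e+02 1.13686838e-13]
[457.874127   213.93614209  32.        ]
```

View pics/s9.png

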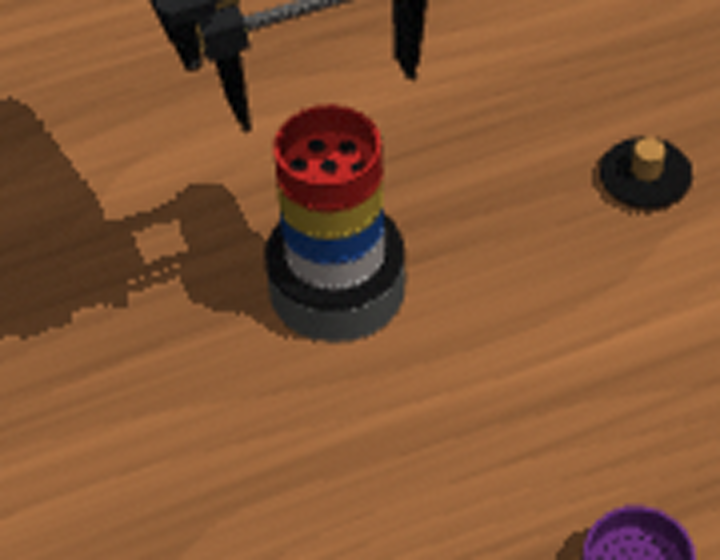

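arm_command --steps '[{"dx":0,"dy":0.04,"dz":0,"rx":0,"ry":0,"rz":0,"claw":-1},{"dx":0,"dy":0.055,"dz":0,"rx":0,"ry":0,"rz":0,"claw":-1},{"dx":0,"dy":0.055,"dz":0,"rx":0,"ry":0,"rz":0,"claw":-1},{"dx":0,"dy":0.055,"dz":0.01,"rx":0,"ry":0,"rz":0,"claw":-1},{"dx":0,"dy":0.04,"dz":0.03,"rx":0,"ry":0,"rz":0,"claw":-1},{"dx":0,"dy":0.025,"dz":0.04,"rx":0,"ry":0,"rz":0,"claw":-1},{"dx":0,"dy":0.015,"dz":0.04,"rx":0,"ry":0,"rz":0,"claw":-1},{"dx":0,"dy":0,"dz":0.03,"rx":0,"ry":0,"rz":0,"claw":-1},{"dx":0,"dy":0,"dz":0.01,"rx":0,"ry":0,"rz":0,"claw":-1},{"dx":0,"dy":0,"dz":0,"rx":0,"ry":0,"rz":0,"claw":-1}]'

```text
t: 29.32
eef_pos: [460.4, 216.6, 43.8]
tcp_rot: [3.141, -0.007, 3.139]
ft_force: [-0.2, 0.0, 0.2]
opening: 1.0
```

arm_command --steps '[{"dx":0,"dy":0,"dz":0,"rx":0,"ry":0,"rz":0,"claw":-1},{"dx":0,"dy":0,"dz":0,"rx":0,"ry":0,"rz":0,"claw":-1}]'

```text
t: 29.58
eef_pos: [461.1, 216.4, 45.0]
tcp_rot: [3.14, -0.005, 3.138]
ft_force: [-0.3, 0.3, 0.6]
opening: 0.998
```

arm_command --steps '[{"dx":0.001,"dy":-0.004,"dz":0.012,"rx":0,"ry":-0.003,"rz":0,"claw":-1},{"dx":0,"dy":0,"dz":0.018,"rx":0,"ry":0,"rz":0,"claw":-1},{"dx":0,"dy":0,"dz":0.008,"rx":0,"ry":0,"rz":0,"claw":-1},{"dx":0,"dy":0,"dz":0,"rx":0,"ry":0,"rz":0,"claw":-1},{"dx":0,"dy":0,"dz":0,"rx":0,"ry":0,"rz":0,"claw":-1}]'

```text
t: 30.2
eef_pos: [460.4, 213.0, 12.9]
tcp_rot: [3.14, 0.001, 3.138]
ft_force: [0.4, 0.9, 0.4]
opening: 1.001
```

arm_command --steps '[{"dx":0,"dy":0,"dz":0,"rx":0,"ry":0,"rz":0,"claw":1},{"dx":0,"dy":0,"dz":0,"rx":0,"ry":0,"rz":0,"claw":1},{"dx":0,"dy":0,"dz":0,"rx":0,"ry":0,"rz":0,"claw":1},{"dx":0,"dy":0,"dz":0,"rx":0,"ry":0,"rz":0,"claw":1},{"dx":0,"dy":0,"dz":0,"rx":0,"ry":0,"rz":0,"claw":1},{"dx":0,"dy":0,"dz":0,"rx":0,"ry":0,"rz":0,"claw":1},{"dx":0,"dy":0,"dz":0,"rx":0,"ry":0,"rz":0,"claw":1},{"dx":0,"dy":0,"dz":0,"rx":0,"ry":0,"rz":0,"claw":1}]'

```text
t: 31.2
eef_pos: [460.7, 213.1, 13.6]
tcp_rot: [3.14, 0.002, 3.138]
ft_force: [-0.1, 0.6, 0.5]
opening: 0.225
```

arm_command --steps '[{"dx":0,"dy":0,"dz":-0.03,"rx":0,"ry":0,"rz":0,"claw":1},{"dx":0,"dy":0,"dz":-0.05,"rx":0,"ry":0,"rz":0,"claw":1},{"dx":0,"dy":0,"dz":-0.06,"rx":0,"ry":0,"rz":0,"claw":1},{"dx":0,"dy":-0.02,"dz":-0.05,"rx":0,"ry":0,"rz":0,"claw":1},{"dx":0,"dy":-0.04,"dz":-0.03,"rx":0,"ry":0,"rz":0,"claw":1},{"dx":0,"dy":-0.05,"dz":-0.007,"rx":0,"ry":0,"rz":0,"claw":1},{"dx":0,"dy":-0.05,"dz":0,"rx":0,"ry":0,"rz":0,"claw":1},{"dx":0,"dy":-0.05,"dz":0,"rx":0,"ry":0,"rz":0,"claw":1},{"dx":0,"dy":-0.035,"dz":0,"rx":0,"ry":0,"rz":0,"claw":1},{"dx":0,"dy":-0.02,"dz":0,"rx":0,"ry":0,"rz":0,"claw":1}]'

```text
t: 32.45
eef_pos: [458.8, -4.9, 200.7]
tcp_rot: [3.141, 0.002, 3.141]
ft_force: [1.0, 1.4, -0.6]
opening: 0.223
```

arm_command --steps '[{"dx":0,"dy":-0.012,"dz":0,"rx":0,"ry":0,"rz":0,"claw":1},{"dx":0,"dy":0,"dz":0,"rx":0,"ry":0,"rz":0,"claw":1},{"dx":0,"dy":0,"dz":0,"rx":0,"ry":0,"rz":0,"claw":1}]'

```text
t: 32.83
eef_pos: [458.4, -15.0, 200.5]
tcp_rot: [3.141, 0.001, 3.139]
ft_force: [-0.3, -0.4, -1.1]
opening: 0.225
```

arm_command --steps '[{"dx":-0.006,"dy":-0.004,"dz":0.015,"rx":0,"ry":0,"rz":0,"claw":1},{"dx":0,"dy":0,"dz":0.025,"rx":0,"ry":0,"rz":0,"claw":1},{"dx":0,"dy":0,"dz":0.01,"rx":0,"ry":0,"rz":0,"claw":1},{"dx":0,"dy":0,"dz":0,"rx":0,"ry":0,"rz":0,"claw":1},{"dx":0,"dy":0,"dz":0,"rx":0,"ry":0,"rz":0,"claw":1}]'

```text
t: 33.45
eef_pos: [464.3, -17.0, 158.2]
tcp_rot: [3.141, 0.001, -3.141]
ft_force: [-0.4, 0.3, -1.1]
opening: 0.228
```

```bash
python3 - <<'E'
from h import *
p,d=env.read_camera("scene")
cv2.imwrite("pics/s10.png",cv2.resize(p[90:230,220:400],None,fx=4,fy=4,interpolation=cv2.INTER_CUBIC)[:,:,::-1])
import st
E
```

```text
33.5 [464.29 -17.04 158.22] [ 3.1406e+00  1.1000e-03 -3.1413e+00] 0.22114653687152505
```

View pics/s10.png

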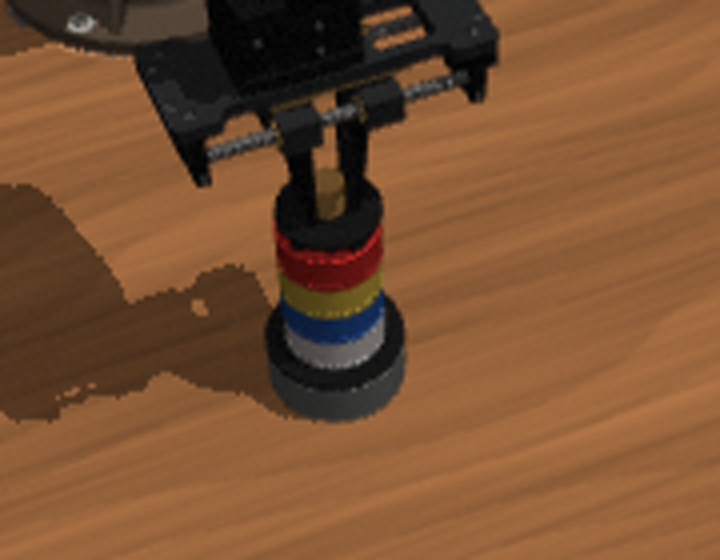

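The lid (centre ~328,215 in the crop) is over red; lower with a 1 mm correction.

arm_command --steps '[{"dx":0.001,"dy":-0.002,"dz":0.003,"rx":0,"ry":0,"rz":0,"claw":1},{"dx":0,"dy":0,"dz":0.003,"rx":0,"ry":0,"rz":0,"claw":1},{"dx":0,"dy":0,"dz":0.001,"rx":0,"ry":0,"rz":0,"claw":1},{"dx":0,"dy":0,"dz":0,"rx":0,"ry":0,"rz":0,"claw":1}]'

```text
t: 34.0
eef_pos: [463.7, -18.8, 153.1]
tcp_rot: [3.141, 0.003, -3.141]
ft_force: [-0.4, 0.4, -1.0]
opening: 0.227
```

arm_command --steps '[{"dx":0,"dy":0,"dz":0.002,"rx":0,"ry":0,"rz":0,"claw":1}]'

```text
t: 34.12
eef_pos: [463.8, -18.9, 151.5]
tcp_rot: [3.141, 0.003, -3.141]
ft_force: [0.7, 0.1, -0.2]
opening: 0.224
```

arm_command --steps '[{"dx":0,"dy":0,"dz":0.002,"rx":0,"ry":0,"rz":0,"claw":1},{"dx":0,"dy":0,"dz":0.002,"rx":0,"ry":0,"rz":0,"claw":1}]'

```text
t: 34.38
eef_pos: [464.0, -18.9, 148.3]
tcp_rot: [3.141, 0.004, -3.141]
ft_force: [-2.3, 0.8, 19.8]
opening: 0.226
```

arm_command --steps '[{"dx":0,"dy":0,"dz":0,"rx":0,"ry":0,"rz":0,"claw":-1},{"dx":0,"dy":0,"dz":0,"rx":0,"ry":0,"rz":0,"claw":-1},{"dx":0,"dy":0,"dz":0,"rx":0,"ry":0,"rz":0,"claw":-1},{"dx":0,"dy":0,"dz":0,"rx":0,"ry":0,"rz":0,"claw":-1},{"dx":0,"dy":0,"dz":0,"rx":0,"ry":0,"rz":0,"claw":-1},{"dx":0,"dy":0,"dz":-0.03,"rx":0,"ry":0,"rz":0,"claw":-1},{"dx":0,"dy":0,"dz":-0.05,"rx":0,"ry":0,"rz":0,"claw":-1},{"dx":0,"dy":0,"dz":-0.05,"rx":0,"ry":0,"rz":0,"claw":-1},{"dx":0,"dy":0,"dz":0,"rx":0,"ry":0,"rz":0,"claw":-1}]'

```text
t: 35.5
eef_pos: [463.5, -18.9, 254.8]
tcp_rot: [3.141, 0.002, -3.141]
ft_force: [-0.1, 0.3, 0.1]
opening: 0.999
```

```bash
python3 - <<'E'
from h import *
p,d=env.read_camera("scene")
cv2.imwrite("pics/s11.png",cv2.resize(p[90:230,220:400],None,fx=4,fy=4,interpolation=cv2.INTER_CUBIC)[:,:,::-1])
cv2.imwrite("pics/s11f.png",p[:,:,::-1])
C=Cam('scene');q=C.proj([[463.5,-18.5,167],[462.5,-18.5,140],[462.5,-18.5,0]]);print((q-[220,90])*4)
import st
E
```

```text
[[322.81059523 189.67618885]
 [324.65837789 220.73557282]
 [335.89032449 366.22759857]]
35.55 [462.8  -18.82 253.32] [ 3.1403e+00 -4.0000e-04 -3.1414e+00] 0.9958442677575761
```

View pics/s11.png

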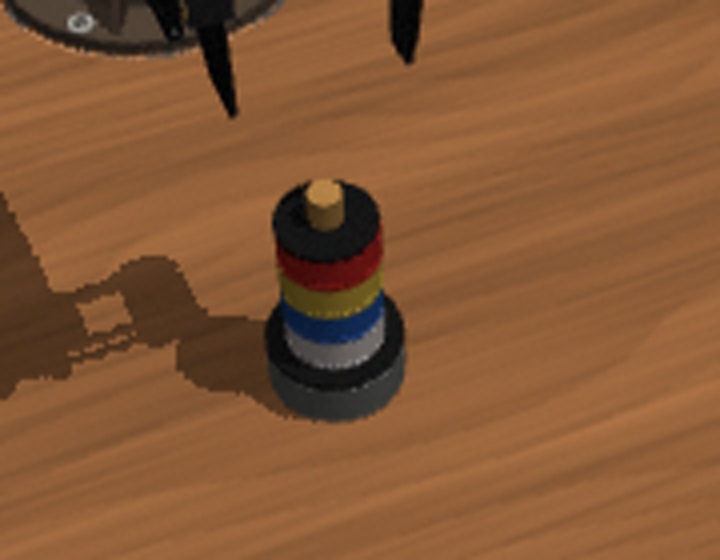

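View pics/s11f.png

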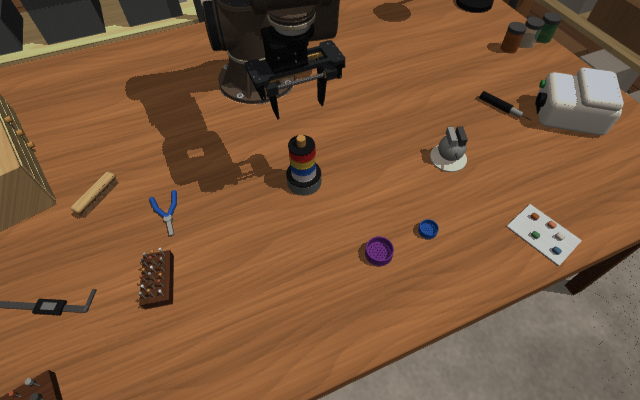

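The tower stands straight at pixel (303,165): base, pan, blue, yellow, red, lid. Knob and disc are within about 1 px of where they should be, the bystanders haven't moved, and the gripper is clear. Handing in.

```bash
python3 -c "
from cell import env
print(env.job_done())"
```

```text
the job is handed in; nothing more can be done
None
```

I built the tower on the shaker base in order (pan, blue, yellow, red, lid) and handed the job in at about 35.6 s of the 115 s allowed. `job_done` gave no verdict.

- **Seating:** I lowered each piece until it made contact (about 14 to 41 N at the wrist; yellow was the firmest at 41 N). Each stopped within about 0.5 mm of its expected seat height. I opened the fingers fully before fetching the next piece.
- **Final picture:** The stack is straight and the lid's disc and knob are within about 1 px (roughly 2 mm) of the expected spot. The gripper was about 85 mm above the knob with no contact force.
- **Bystanders:** The ball vise, bur block and pliers look unmoved, as do the purple and small blue decoys. I judged this by eye and did not measure it.
- **Disagreements:** The two cameras differed by about 2 mm on where the pieces stood. Two colour-mask readings from the scene camera, for the yellow sieve and the base, were further off (about 6 to 8 mm). I discarded them and used the readings that agreed.

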